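# Close the plate drawer and hold the imager's shutter open at the mark

### The job

Get the plate imager exposing: first push its open plate drawer fully home, then pull the spring-return shutter on top out by its upright tab until its needle lines up with the point of the mark clamped beside it, and keep it there. Your program finishes while still holding the shutter at the mark, with the drawer still home. Leave the tip box, the tube rack and the bottle where they stand.

Things in the scene. Friction and masses are not known exactly. Their poses are not given: they have to be found in the camera images.
- imager: White instrument, a closed box 260 (x) x 300 (y) x 100 mm high, fixed to the bench. Origin: centre of its underside. Its x axis runs from its front (x = -130, facing the robot) to its back, y to the left seen from the robot, z up; turned at most 0.2 rad. Drawer in its front, left of centre; shutter on its top, right of centre, between rails 8 mm high.
- drawer (a joint): Opening of the plate drawer, m: 0 = fully home at its stop; starts 0.035 to 0.08. Slides along the imager's x (closing is +x), stays where left, takes about 3 N to push. Grey front panel 150 wide x 56 high x 12 mm thick, 22 to 78 mm above the bench; at home it stands 12 mm proud of the imager's front, its back against it. A tray with a clear microplate is behind it.
- drawer_pull (a point): Centre of the front face of the drawer's pull, a grey block 80 wide (y) x 22 high x 22 mm deep on the middle of the panel: the place to push. 50 mm above the bench; at home it is 164 mm in front of the imager's centre and 50 mm to its left.
- shutter: Steel plate 125 (x) x 54 x 5 mm, top face 6 mm above the imager's top, with an upright tab near its front. Origin: on the imager's top (100 mm above the bench) below the tab's centre; axes as the imager's. Pulls out along -x, towards the robot, up to 75 mm; a spring returns it when let go (7 N at rest, 14 N at 60 mm). At rest the tab is 50 mm in front and 85 mm right of the imager's centre.
- tab_top (a point): Centre of the top edge of the shutter's upright tab, 140 mm above the bench. The tab is 10 mm thick (imager's x) x 36 mm wide (imager's y) and rises 34 mm over the shutter plate. Nothing stands close before or behind it: it can be pinched across its thickness from above.
- needle_tip (a point): Tip of the shutter's needle, a dark bar 6 mm wide (imager's x) and 4 mm high sticking out to the left of the shutter plate, over the rail. It is 85 mm behind (imager's +x) and 59 mm left of the tab's centre, 111.5 mm above the bench, and moves with the shutter.
- mark_tip (a point): Point of the mark: a dark steel clamp 16 x 22 x 14 mm with a round screw, fixed on the imager's top left of the needle's path, its pointer (6 mm wide, 4 high) facing right. Tip 111.5 mm above the bench, 5 mm left of the needle's path, 28 to 60 mm in front (-x) of the needle at rest. At the mark, needle and pointer are end to end, at the same x in the imager's frame.
- tip_box: Bystander: yellow pipette-tip box 85 x 120 x 50 mm high, loose on the bench in front of the imager's right half. Origin: centre of its underside.
- tube_rack: Bystander: red tube rack 120 x 75 x 45 mm high, loose on the bench to the right of the imager. Origin: centre of its underside.
- bottle: Bystander: reagent bottle, 64 mm diameter, 140 mm high, loose on the bench to the left of the imager. Origin: centre of its underside.

How it is judged (in metres and radians):
On the way, in this order (a step that is already met when the one before it is completed fails the run):
1. the drawer is pushed fully home (value of joint drawer below 0.004 m), for 0.2 s.
2. the fingers hold the shutter with its needle at the mark (x of needle_tip in the frame of mark_tip between -0.005 and 0.005 m and contact force between the fingers and shutter above 3 N), for 0.5 s.
At the end, for the whole second after the job is handed in: The needle stands within 5 mm of the mark's point along the imager's x axis, the fingers bear on the shutter with more than 3 N (they hold it against its spring), and the drawer is within 4 mm of home, all through the last second (all of step 2 and value of joint drawer below 0.004 m); the arm keeps its last pose, push and grip.
It fails at once if the shutter is pulled (over 15 mm) while the drawer is not home (distance of shutter from where it was at the start of the episode above 0.015 m and value of joint drawer above 0.006 m).
It fails at once if the tip box is shifted by more than 20 mm (distance of tip_box from where it was at the start of the episode above 0.02 m).
It fails at once if the tube rack is shifted by more than 20 mm (distance of tube_rack from where it was at the start of the episode above 0.02 m).
It fails at once if the bottle is shifted by more than 20 mm (distance of bottle from where it was at the start of the episode above 0.02 m).
It also fails if it takes over 45 s, if anything falls off the work surface, if the arm or the gripper's body presses on something with over 40 N, if the wrist force passes 120 N, or if a joint passes its speed limit or range.

### The arm

A 6-joint arm with a two-finger parallel gripper is mounted at the origin on the work surface. World frame = base frame: x ahead of the robot, y to its left, z up, the work surface at z = 0. Lengths are in mm, angles in rad, forces in N, time in s.
With the tool pointing down it reaches from about 275 to 1000 mm from the base axis. Payload 8.4 kg.
Tool frame: the origin (TCP) lies at the very end of the fingers, on their centre line; the grasp point (between the pads) lies 19 mm behind it; z points along the fingers, y is the line along which they close (so a half turn about z gives the same grasp; the last joint's range is limited). The gripper opens to 85 mm and grips with 20 to 120 N. Pads are 22 mm wide; open, the fingers measure 114 mm over their backs; the gripper's body (76 mm by 85 mm) begins 54 mm behind the grasp point. The pads swing forward as they close: fully open they stand 13 mm farther back than shut.
Start: joints at [1.231, 0.353, 1.633, -0, 1.155, -0.002], TCP at [207.131, 589.682, 231.281] pointing down, gripper open.
Joint ranges: [-2.63, 2.63], [-0.92, 2.1], [0.06, 2.66], [-1.3, 4.44], [0, 2.69], [-3.02, 3.02]. Speed limits (rad/s): [2.22, 2.22, 2.79, 3.14, 3.14, 3.14].

### API

Orientations are given as [roll, pitch, yaw] about the fixed x, y, z axes, in that order (R = Rz(yaw) Ry(pitch) Rx(roll)).
In Python, from rig import sensors, grab_frame, camera_params, order gives the robot as it stands. The module is installed in compiled form; this text tells all that it offers.
- The arm moves only by the tool move_arm, never from a script. Its argument "motion" is a list of rows, each a list of 7 numbers: the turn, a rotation vector about the tool's x, y, z in rad, then the shift along the tool's x, y, z in m, then the finger opening in m, from 0 to 0.0854. A call has 1 to 8 rows; each row is the pose to reach, as a shift and turn from the pose commanded when the call began, along the tool's axes at that moment; what a row does not reach only later rows make up. A row lasts 1/8 s, in which the tool goes at most 62.5 mm and 10.7 degrees, less where a joint would pass 70% of its speed; a pose out of reach is approached as far as the arm can. A call with a gripper value outside its range is refused whole. The fingers move at their own pace and stop on an object; "grip_force" is the grip in N (left out, the last holds). Time passes only in rows, so rows that repeat a pose let the fingers close. It gives the time, the measured TCP pose, the force, the opening and the grip force at its end, in the units of the state.
- sensors.sense(): the state, without advancing time (a new reading comes with each control period).
- grab_frame(name): name is "scene" or "top" or "wrist"; returns (picture, depth): 400x640x3 uint8, red, green, blue; 400x640 float32, mm along the optical axis (not along the pixel's ray), 0 where there is no reading.
- camera_params(name): a dict with "camera_matrix" (3x3 intrinsics, pixels), "world_from_camera" (4x4, takes a point from camera to world coordinates). Camera axes: x right, y down, z forward; pixel columns grow to the right and rows downward; lengths in mm; the calibration is good to about 2 mm. A picture is of the moment at which its call begins: read the wrist's pose just before it. camera_params takes no time and is no camera call; for the wrist camera it gives the pose at the moment of the call.
- order.sign_off(): hands the job in; it is judged then, once.
The state is a dict: "clock": time; "qpos": joint angles; "qvel": joint speeds; "joint_efforts": joint torques, N m; "eef_pos": TCP position; "tcp_rot": TCP orientation; "contact_force": force on the tool from outside, world axes, zero at the start; "wrist_torque": the same for the moment, N m; "opening": opening from 0.0 (shut) to 1.0 (fully open); "grasp_force": force on a finger pad.
Only numpy, scipy, OpenCV 4.12 (cv2) and the standard library are available. Lean on these libraries where they do the work, as an engineer would, in place of code of your own. Each camera call takes 0.05 s, during which the arm holds its last target. There are 200 camera calls.

## Working session

There is one attempt and no reset: what is moved stays moved. The work goes in short steps, Python scripts to look and compute and a tool call to move; the robot and the scene stay as the last step left them, time stands still between calls to the robot, and variables do not carry over. Pictures are saved under pics/ and viewed, at most 10 in all, crops included, and the job is handed in when it is done.

Besides the shell and the picture viewer there is one more tool, called after ">>>" by a JSON object that holds its "fn" and its "kwargs", one argument or row to a line. move_arm: Moves the arm, as the interface text tells. Its arguments: {"type":"object","properties":{"motion":{"type":"array","items":{"type":"array","items":{"type":"number"}}},"grip_force":{"type":"number"}},"required":["motion"]}

```bash
mkdir -p pics; cat > h.py <<'E'
import numpy as np, cv2
from rig import sensors, grab_frame, camera_params, order
def grab(n,save=None):
    p=camera_params(n); im,d=grab_frame(n)
    np.savez(f'{n}.npz',im=im,d=d,K=p['camera_matrix'],T=p['world_from_camera'])
    if save: cv2.imwrite('pics/'+save,im[:,:,::-1])
    return im,d,np.array(p['camera_matrix']),np.array(p['world_from_camera'])
def ray(K,T,uv,z):
    d=T[:3,:3]@np.linalg.solve(K,[uv[0],uv[1],1]); o=T[:3,3]
    return o+d*(z-o[2])/d[2]
def pt(K,T,d,u,v):
    return (T@np.append(np.linalg.solve(K,[u,v,1])*d[v,u],1))[:3]
E
python3 - <<'E'
from h import *
for n in('top','scene'):
    im,d,K,T=grab(n,n+'0.png'); print(n,K.round(1).tolist(),T.round(3).tolist(),(d>0).mean())
s=sensors.sense();print(s)
E
```

```text
top [[487.2, 0.0, 325.6], [0.0, 487.2, 193.1], [0.0, 0.0, 1.0]] [[-0.122, -0.97, 0.213, 346.94], [-0.993, 0.119, -0.025, 32.463], [-0.001, -0.214, -0.977, 1164.275], [0.0, 0.0, 0.0, 1.0]] 0.99598046875
scene [[400.8, 0.0, 320.8], [0.0, 400.8, 203.2], [0.0, 0.0, 1.0]] [[-0.581, 0.482, -0.656, 1141.945], [0.814, 0.328, -0.48, 414.262], [-0.017, -0.813, -0.582, 576.511], [0.0, 0.0, 0.0, 1.0]] 0.9960078125
{'clock': 0.1, 'qpos': array([ 1.23057414e+00,  3.53612233e-01,  1.63404368e+00,  2.91195296e-06,
        1.15516664e+00, -2.39099514e-03]), 'qvel': array([-1.76122734e-04, -1.98431411e-03, -2.26682679e-03, -3.10094492e-04,
       -3.90871728e-04,  1.99487874e-05]), 'joint_efforts': array([-1.29359712e-03, -6.06353331e+01, -3.42821181e+01,  9.65628089e-06,
        3.95106807e-03, -3.17794661e-05]), 'eef_pos': array([207.00853531, 589.28937621, 230.62279751]), 'tcp_rot': array([-3.14036277e+00, -5.60324777e-06,  2.80376028e+00]), 'contact_force': array([-0.49756523,  0.16058095, -0.31130622]), 'wrist_torque': array([ 0.04682704,  0.00858084, -0.04472532]), 'grasp_force': 0.0, 'opening': 0.9990370089682638}
```

View pics/top0.png

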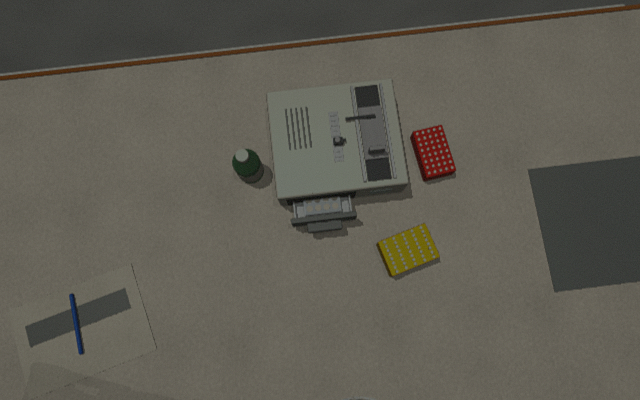

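View pics/scene0.png

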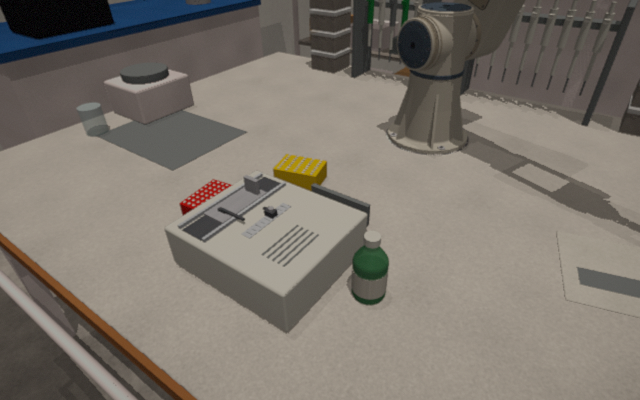

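The top view shows the imager top spanning corners (268,93), (392,81), (407,185) and (277,196). The drawer panel is at (323,216) with the pull at (324,227), the tab at (377,151), the needle at (347–375,118) and the mark at (338,141). The tip box is at (408,250), the rack at (433,152) and the bottle at (246,163). The scene view agrees: tab at (254,183), needle at (231,214), mark at (270,211).

```bash
cat >> h.py <<'E'
def cloud(n):
    f=np.load(n+'.npz');im,d,K,T=f['im'],f['d'],f['K'],f['T']
    v,u=np.mgrid[:400,:640]; c=np.stack([(u-K[0,2])/K[0,0]*d,(v-K[1,2])/K[1,1]*d,d],-1)
    return im,d,K,T,c@T[:3,:3].T+T[:3,3]
E
python3 - <<'E'
from h import *
im,d,K,T,P=cloud('top')
Z=P[...,2]; roi=np.zeros_like(d,bool); roi[70:240,225:470]=1
for n,u,v in(('bench',200,250),('top',290,170),('tab',377,151),('needle',350,118),('mark',338,141),('pull',324,227),('panel',323,217)): print(n,P[v,u].round(1))
m=(roi&(abs(Z-100)<5)).astype('u1')
k,l,s,_=cv2.connectedComponentsWithStats(m); i=1+s[1:,4].argmax()
r=cv2.minAreaRect(P[l==i][:,:2].astype('f4')); print('imager',r,cv2.boxPoints(r).round(0).tolist())
for nm,m in(('pull+panel',roi&(abs(Z-70)<30)),('tab',roi&(Z>122)&(P[...,1]<-0+0*Z+P[...,1].max())),):
    k,l,s,c=cv2.connectedComponentsWithStats(m.astype('u1'))
    for j in range(1,k):
        if s[j,4]>25:
            q=P[l==j]; print(nm,s[j],q.mean(0).round(1),q.min(0).round(0),q.max(0).round(0))
hsv=cv2.cvtColor(im,cv2.COLOR_RGB2HSV)
for nm,lo,hi in(('yellow',(20,120,80),(35,255,255)),('red',(0,150,60),(8,255,255))):
    m=cv2.inRange(hsv,lo,hi);k,l,s,c=cv2.connectedComponentsWithStats(m);
    m=(cv2.morphologyEx(m,cv2.MORPH_CLOSE,np.ones((5,5)))>0)&(Z>30)&(P[...,0]<850); q=P[m][:,:2].astype('f4'); rr=cv2.minAreaRect(q);print(nm,rr,cv2.boxPoints(rr).round(0).tolist())
for nm in('wrist',): p=camera_params(nm);print(np.array(p['camera_matrix']).round(1).tolist(),np.array(p['world_from_camera']).round(3).tolist())
E
```

```text
bench [499.  316.9   0.8]
top [641.3  78.6 100.8]
tab [ 653.  -118.6  130.2]
needle [742.5 -70.9 115.7]
mark [690.7 -36.6 117.5]
pull [508.9  17.5  61.9]
panel [529.7  17.2  76.1]
imager ((708.0191040039062, -33.50416564941406), (299.7701416015625, 260.66033935546875), 89.86613464355469) [[577.0, -183.0], [838.0, -184.0], [839.0, 116.0], [578.0, 117.0]]
pull+panel [363  79  27  11  96] [ 827.8 -148.4   98.5] [ 810. -177.   94.] [ 838. -115.  100.]
pull+panel [385  79  18  76 377] [ 731.1 -171.9   98.2] [ 650. -184.   92.] [ 835. -157.  100.]
pull+panel [353  83  28  16  99] [ 811.1 -117.7   98.7] [ 792. -150.   95.] [833. -89. 100.]
pull+panel [ 270   84  139  150 6301] [636.1  -0.7  86.7] [ 501. -184.   40.] [838. 116. 100.]
pull+panel [310  86  15  11  48] [826.2  -3.4  98.4] [815. -22.  96.] [837.  13. 100.]
pull+panel [275  89  22  15  98] [825.3  69.3  98.3] [806.  44.  95.] [839.  96. 100.]
pull+panel [266  92  13  17  68] [821.1 106.6  98.2] [796.  87.  92.] [837. 116. 100.]
pull+panel [268 102  13  20  89] [787.  103.4  98.5] [764.  85.  95.] [811. 116. 100.]
pull+panel [297 
[... 535 characters left out ...]
.]
tab [369 145  17   8 107] [ 656.7 -117.9  136.4] [ 652. -136.  122.] [ 663. -100.  144.]
tab [235 149  14  15 160] [673.4 177.7 145.5] [347.  32. 123.] [ 692.  193. 1164.]
yellow ((416.9616394042969, -92.52774047851562), (84.10914611816406, 277.2845153808594), 14.659156799316406) [[341.0, 31.0], [411.0, -237.0], [493.0, -216.0], [423.0, 52.0]]
red ((513.4803466796875, -162.99449157714844), (130.02943420410156, 496.8393859863281), 55.0988883972168) [[273.0, -74.0], [680.0, -358.0], [754.0, -252.0], [347.0, 32.0]]
[[282.2, 0.0, 316.5], [0.0, 282.2, 194.4], [0.0, 0.0, 1.0]] [[0.33, 0.894, 0.304, 129.243], [0.944, -0.313, -0.107, 616.881], [-0.0, 0.322, -0.947, 372.667], [0.0, 0.0, 0.0, 1.0]]
```

>>> {"fn": "move_arm", "kwargs": {
  "motion": [
    [0, 0, 0.154, -0.04, -0.045, 0, 0],
    [0, 0, 0.308, -0.08, -0.09, 0, 0],
    [0, 0, 0.462, -0.12, -0.135, 0, 0],
    [0, 0, 0.616, -0.16, -0.18, 0, 0],
    [0, 0, 0.77, -0.2, -0.225, 0, 0],
    [0, 0, 0.924, -0.24, -0.27, 0, 0],
    [0, 0, 1.078, -0.28, -0.315, 0, 0],
    [0, 0, 1.233, -0.32, -0.36, 0, 0]
  ]
}}

```text
clock: 1.1
eef_pos: [390.1, 142.2, 231.4]
tcp_rot: [3.141, -0.0, 1.566]
contact_force: [1.0, 0.5, -0.4]
opening: 0.002
grasp_force: 0.0
```

```bash
python3 - <<'E'
from h import *
s=sensors.sense();print(s['eef_pos'],s['tcp_rot'],s['contact_force'],s['opening'])
im,d,K,T=grab('wrist','w1.png')
E
```

```text
[390.06149563 142.16341244 231.35869195] [ 3.14117040e+00 -1.63208437e-04  1.56601619e+00] [ 1.02484961  0.47665625 -0.4117583 ] 0.0015265867012883092
```

View pics/w1.png

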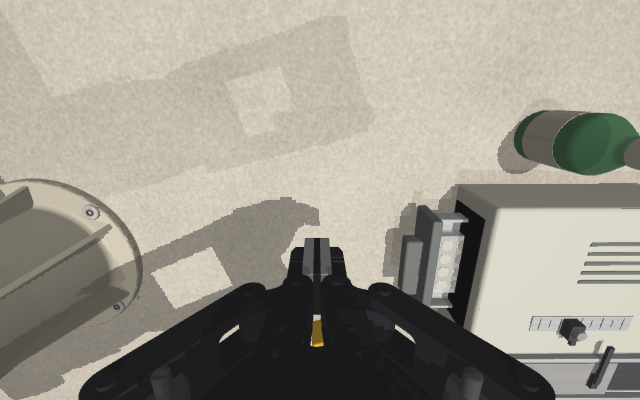

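>>> {"fn": "move_arm", "kwargs": {
  "motion": [
    [0, 0, 0, -0.042, 0.02, 0.0, 0],
    [0, 0, 0, -0.084, 0.04, 0.02, 0],
    [0, 0, 0, -0.125, 0.05, 0.05, 0],
    [0, 0, 0, -0.125, 0.05, 0.09, 0],
    [0, 0, 0, -0.125, 0.05, 0.13, 0],
    [0, 0, 0, -0.125, 0.05, 0.16, 0],
    [0, 0, 0, -0.125, 0.05, 0.185, 0],
    [0, 0, 0, -0.125, 0.05, 0.19, 0]
  ]
}}

```text
clock: 2.15
eef_pos: [438.4, 19.0, 39.9]
tcp_rot: [-3.138, 0.0, 1.571]
contact_force: [-0.5, 0.4, -0.1]
opening: -0.0
grasp_force: 0.0
```

```bash
python3 - <<'E'
from h import *
s=sensors.sense();print(s['eef_pos'],s['contact_force'])
# second view of tab/needle/mark: scene depth cloud
im,d,K,T,P=cloud('scene')
for n,u,v in(('tab',254,176),('needle',222,210),('mark',262,208),('mark',270,207)): print(n,P[v,u].round(1))
im,d,K,T=grab('wrist'); im,d,K,T,P=cloud('wrist')
m=(P[...,2]>30)&(P[...,2]<85)&(P[...,0]>480)&(abs(P[...,1]-17)<90)&(P[...,0]<560)
q=P[m];print(len(q), q.min(0),q.max(0)); h=q[(q[:,2]>55)&(q[:,2]<66)]; print(np.percentile(h,[2,50,98],axis=0))
E
```

```text
[438.4183791   18.96068879  39.91951233] [-0.48133496  0.42104597 -0.14228303]
tab [ 612.6 -156.9  107.4]
needle [ 748.  -113.4  114.1]
mark [697.2 -55.  112.3]
mark [694.3 -35.7 120.9]
22642 [501.62052625 -47.15600005  30.01322943] [559.99787089  90.90509574  79.76654014]
[[502.43432141 -12.0927549   55.68800537]
 [517.84685447  33.45334799  60.21914692]
 [525.26597238  88.15533709  65.48294649]]
```

>>> {"fn": "move_arm", "kwargs": {
  "motion": [
    [0, 0, 0, 0, 0.02, 0, 0],
    [0, 0, 0, 0, 0.035, 0, 0],
    [0, 0, 0, 0, 0.045, 0, 0],
    [0, 0, 0, 0, 0.055, 0, 0],
    [0, 0, 0, 0, 0.065, 0, 0],
    [0, 0, 0, 0, 0.075, 0, 0],
    [0, 0, 0, 0, 0.082, 0, 0],
    [0, 0, 0, 0, 0.086, 0, 0]
  ]
}}

```text
clock: 3.2
eef_pos: [526.1, 18.9, 41.2]
tcp_rot: [-3.141, 0.0, 1.571]
contact_force: [-3.3, -1.4, 2.4]
opening: 0.003
grasp_force: 1.7
```

Drawer is moving (~3 N). I'll press on until the stop is felt.

>>> {"fn": "move_arm", "kwargs": {
  "motion": [
    [0, 0, 0, 0, 0.002, 0, 0],
    [0, 0, 0, 0, 0.004, 0, 0],
    [0, 0, 0, 0, 0.006, 0, 0],
    [0, 0, 0, 0, 0.006, 0, 0]
  ]
}}

```text
clock: 3.7
eef_pos: [531.6, 18.9, 41.2]
tcp_rot: [-3.141, 0.0, 1.571]
contact_force: [-3.9, -0.5, 1.7]
opening: 0.001
grasp_force: 1.8
```

>>> {"fn": "move_arm", "kwargs": {
  "motion": [
    [0, 0, 0, 0, 0.002, 0, 0],
    [0, 0, 0, 0, 0.004, 0, 0],
    [0, 0, 0, 0, 0.006, 0, 0],
    [0, 0, 0, 0, 0.006, 0, 0]
  ]
}}

```text
clock: 4.2
eef_pos: [531.7, 18.9, 40.6]
tcp_rot: [-3.13, 0.0, 1.571]
contact_force: [-22.8, -0.6, 17.0]
opening: -0.002
grasp_force: 11.3
```

>>> {"fn": "move_arm", "kwargs": {
  "motion": [
    [0, 0, 0, 0, -0.02, 0, 0],
    [0, 0, 0, 0, -0.06, 0, 0],
    [0, 0, 0, 0, -0.07, -0.03, 0.05],
    [0, 0, 0, 0, -0.07, -0.08, 0.05],
    [0, 0, 0, -0.02, -0.05, -0.14, 0.05],
    [0, 0, 0, -0.06, -0.01, -0.18, 0.05],
    [0, 0, 0, -0.1, 0.03, -0.2, 0.05],
    [0, 0, 0, -0.13, 0.05, -0.2, 0.05]
  ]
}}

```text
clock: 5.2
eef_pos: [591.5, -112.9, 244.3]
tcp_rot: [3.134, 0.001, 1.571]
contact_force: [0.5, 0.2, 0.5]
opening: 0.59
grasp_force: 0.0
```

```bash
python3 - <<'E'
from h import *
s=sensors.sense();print(s['eef_pos'],s['tcp_rot'],s['contact_force'])
grab('wrist','w2.png'); grab('top','top2.png')
im,d,K,T,P=cloud('top')
for v in range(208,226,2): print(v,P[v,318].round(0),P[v,326].round(0))
E
```

```text
[ 591.53263376 -112.91184097  244.3235627 ] [3.13434528e+00 1.30977719e-03 1.57072798e+00] [0.47413435 0.15585889 0.49841863]
208 [555.  26.  59.] [553.   8.  58.]
210 [550.  26.  61.] [548.   8.  58.]
212 [545.  27.  59.] [545.   9.  51.]
214 [551.  27.   2.] [549.   8.   0.]
216 [545.  28.   6.] [544.   9.   3.]
218 [542.  28.  -0.] [539.   9.  -1.]
220 [536.  29.   1.] [535.  10.  -3.]
222 [532.  30.  -2.] [529.  10.   1.]
224 [527.  30.   3.] [525.  11.  -2.]
```

View pics/w2.png

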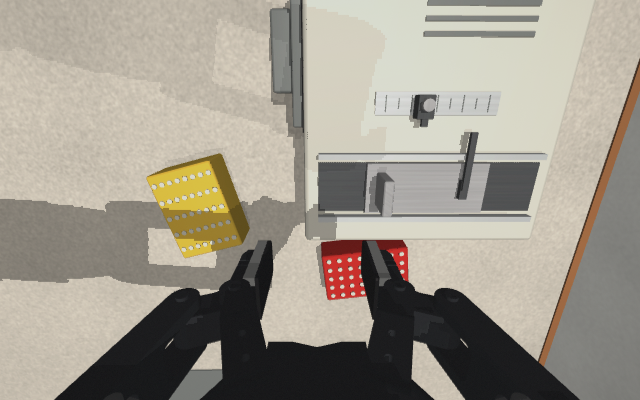

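View pics/top2.png

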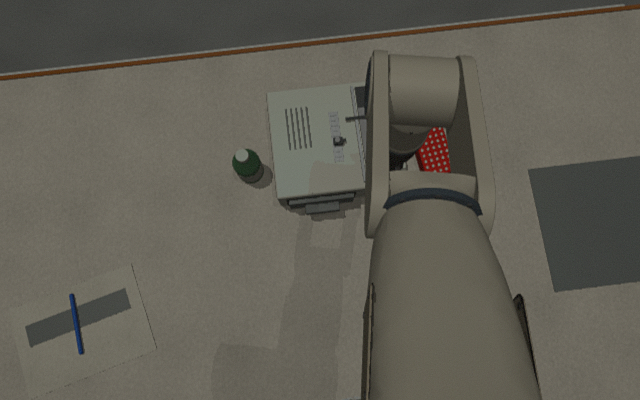

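The wrist picture shows the panel against the imager's front at (297,65), the tab at (384,193), the needle running from (472,133) to (462,198), and the mark's pointer at (424,123). The top picture shows the drawer closed, with the pull front at (325,212). The bystanders have not moved.

```bash
python3 - <<'E'
from h import *
im,d,K,T,P=cloud('wrist')
b=(slice(165,225),slice(355,410))
q=P[b].reshape(-1,3); t=q[q[:,2]>132]; print('tab top',len(t),np.percentile(t,[2,50,98],axis=0).round(1).tolist())
g=cv2.cvtColor(im,cv2.COLOR_RGB2GRAY)
def dark(name,r,c,z=113.5,th=75):
    m=np.zeros_like(g);m[r,c]=g[r,c]<th
    k,l,s,ce=cv2.connectedComponentsWithStats(m);i=1+s[1:,4].argmax();v,u=np.where(l==i);p=np.array([ray(K,T,(a,b),z) for a,b in zip(u,v)])
    print(name,s[i],np.percentile(p,[1,50,99],axis=0).round(1).tolist(),np.median(P[l==i][:,2]))
    return p
n=dark('needle',slice(126,203),slice(455,485))
e=n[n[:,1]>n[:,1].max()-25]; print('needle end x',e[:,0].mean(),n[:,1].max(), 'base x',n[n[:,1]<n[:,1].min()+15][:,0].mean())
dark('needle end',slice(128,160),slice(455,485))
for lo in (118,120,121,122): dark('mark>%d'%lo,slice(lo,130),slice(412,436))
top=P[(abs(P[...,2]-100)<4)&(P[...,1]>-190)&(P[...,0]>570)]; print(top.min(0),top.max(0))
# imager yaw from front edge of top / rail line
for c in range(330,540,40):
    col=g[140:170,c].astype(int); v=140+np.argmin(np.diff(col)); print(c,v,ray(K,T,(c,v),108).round(1))
cv2.imwrite('pics/c.png',cv2.resize(im[85:225,350:490,::-1],None,fx=4,fy=4,interpolation=cv2.INTER_CUBIC))
E
```

```text
tab top 449 [[591.3, -135.8, 133.2], [658.5, -116.8, 139.0], [664.2, -29.6, 386.2]]
needle [456 133  17  66 199] [[736.4, -125.8, 113.5], [740.1, -100.4, 113.5], [741.7, -62.0, 113.5]] 110.6935660967967
needle end x 740.5774858540929 -61.07482101526119 base x 738.5956573729762
needle end [466 133   7  27  64] [[739.2, -86.2, 113.5], [740.6, -73.9, 113.5], [741.7, -61.1, 113.5]] 111.29823934416243
mark>118 [420 119   3   7  11] [[690.2, -53.7, 113.5], [691.4, -50.9, 113.5], [692.0, -48.2, 113.5]] 111.8714339360954
mark>120 [420 120   2   6   8] [[690.7, -53.7, 113.5], [691.4, -52.3, 113.5], [691.8, -49.1, 113.5]] 111.9036561680852
mark>121 [420 121   2   5   7] [[690.7, -53.7, 113.5], [691.5, -52.7, 113.5], [691.8, -50.0, 113.5]] 111.8714339360954
mark>122 [420 122   2   4   6] [[690.7, -53.7, 113.5], [691.5, -52.7, 113.5], [691.8, -51.0, 113.5]] 111.65910853394186
[ 579.78964459 -183.24855843   96.00661439] [839.50109395  52.37975394 103.99868507]
330 161 [606.7 -89.4 108. ]
370 161 [646.8 -89.4 108. ]
410 161 [687.  -89.4 108. ]
450 161 [727.3 -89.4 108. ]
490 161 [767.7 -89.4 108. ]
530 161 [808.1 -89.4 108. ]
```

View pics/c.png

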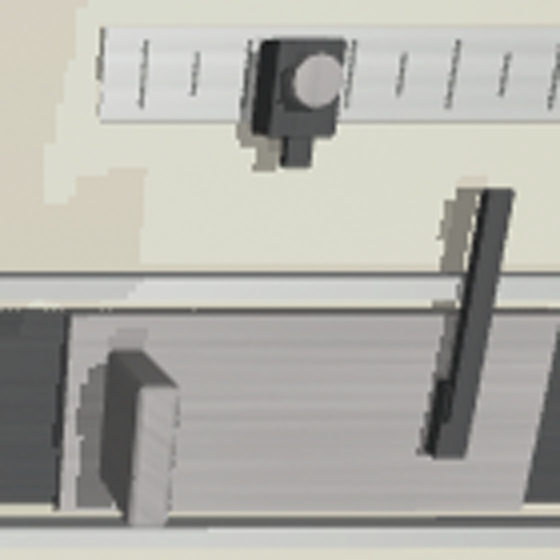

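The crop shows the pointer tip at full-frame (424,126), the needle's end centred at about (474.7,133) and the tab top at (389,182)–(387,215).

```bash
python3 - <<'E'
from h import *
im,d,K,T,P=cloud('wrist')
g=cv2.cvtColor(im,cv2.COLOR_RGB2GRAY).astype(float)
for v in(122,123,124,125,126): print('ptr',v,g[v,414:434].astype(int).tolist())
for v in(133,134,136): print('ndl',v,g[v,464:484].astype(int).tolist())
for uv in((424.2,125.5),(474.7,134)): print(ray(K,T,uv,113.5).round(1))
m=(P[...,2]>135)&(P[...,2]<150)&(abs(P[...,0]-658)<12)&(abs(P[...,1]+118)<30)
print('tab',np.percentile(P[m],[3,50,97],axis=0).round(1).tolist(),P[m].mean(0))
# top view from before
im,d,K,T,P=cloud('top');f=np.load('top.npz')
g=cv2.imread('pics/top0.png',0).astype(float)
for v in range(112,126): print(v,g[v,340:354].astype(int).tolist())
for v in range(136,147): print(v,g[v,330:350].astype(int).tolist())
E
```

```text
ptr 122 [147, 145, 146, 132, 131, 131, 83, 51, 84, 84, 86, 85, 84, 84, 189, 216, 216, 216, 216, 216]
ptr 123 [147, 145, 145, 145, 145, 145, 82, 52, 84, 84, 86, 85, 84, 82, 216, 217, 217, 217, 217, 216]
ptr 124 [147, 145, 145, 145, 145, 145, 45, 52, 84, 84, 85, 85, 85, 88, 215, 217, 217, 217, 217, 217]
ptr 125 [147, 144, 145, 145, 145, 148, 46, 63, 84, 85, 84, 85, 85, 116, 215, 216, 217, 216, 216, 217]
ptr 126 [145, 145, 145, 145, 145, 179, 94, 95, 103, 103, 103, 103, 103, 133, 215, 217, 217, 216, 216, 217]
ndl 133 [131, 128, 128, 128, 129, 139, 78, 40, 71, 83, 85, 84, 83, 82, 120, 214, 215, 215, 215, 215]
ndl 134 [131, 128, 129, 128, 129, 200, 52, 38, 72, 83, 85, 85, 83, 82, 154, 215, 215, 215, 215, 215]
ndl 136 [129, 129, 129, 128, 128, 156, 46, 50, 83, 85, 85, 83, 82, 82, 214, 215, 215, 215, 215, 215]
[694.9 -54.1 113.5]
[744.2 -62.  113.5]
tab [[654.7, -135.0, 135.8], [658.9, -117.6, 139.0], [664.0, -101.7, 140.4]] [ 658.99593486 -117.92152134  138.88268439]
112 [110, 110, 112, 110, 111, 112, 113, 113, 109, 108, 113, 111, 111, 81]
113 [110, 110, 111, 112, 109, 109, 110, 111, 109, 
[... 1187 characters left out ...]
91, 92, 84, 51, 40, 45, 46, 42, 49, 104, 114, 112, 110]
140 [111, 112, 110, 53, 43, 83, 93, 91, 94, 79, 46, 44, 47, 35, 41, 45, 93, 114, 112, 115]
141 [110, 113, 109, 54, 43, 61, 81, 85, 77, 57, 35, 45, 44, 38, 54, 54, 82, 112, 114, 112]
142 [114, 115, 111, 60, 43, 37, 49, 48, 43, 44, 38, 37, 40, 42, 71, 75, 77, 110, 114, 111]
143 [113, 112, 109, 70, 38, 39, 34, 30, 36, 39, 38, 32, 29, 50, 73, 90, 92, 111, 113, 111]
144 [109, 113, 108, 72, 32, 25, 21, 22, 28, 34, 35, 34, 34, 63, 77, 112, 111, 113, 113, 111]
145 [113, 114, 107, 91, 61, 36, 40, 46, 45, 45, 45, 56, 59, 73, 88, 112, 113, 112, 110, 110]
146 [113, 113, 106, 107, 81, 68, 80, 83, 82, 85, 82, 86, 89, 93, 114, 113, 114, 111, 114, 112]
```

>>> {"fn": "move_arm", "kwargs": {
  "motion": [
    [0, 0, 0, -0.003, 0.035, 0, 0.05],
    [0, 0, 0, -0.005, 0.0675, 0, 0.05],
    [0, 0, 0, -0.005, 0.0675, 0, 0.05],
    [0, 0, 0, -0.005, 0.0675, 0.035, 0.05],
    [0, 0, 0, -0.005, 0.0675, 0.07, 0.05],
    [0, 0, 0, -0.005, 0.0675, 0.1, 0.05],
    [0, 0, 0, -0.005, 0.0675, 0.12, 0.05],
    [0, 0, 0, -0.005, 0.0675, 0.128, 0.05]
  ]
}}

```text
clock: 6.3
eef_pos: [654.5, -115.7, 112.4]
tcp_rot: [-3.14, -0.0, 1.571]
contact_force: [0.3, -0.8, -0.1]
opening: 0.585
grasp_force: 0.0
```

```bash
python3 - <<'E'
from h import *
s=sensors.sense();print(s['eef_pos'],s['tcp_rot'],s['contact_force'],s['opening'])
grab('wrist','w3.png')
E
```

```text
[ 654.48843166 -115.68028159  112.38486037] [-3.14040712e+00 -2.40010336e-04  1.57097096e+00] [ 0.29434902 -0.76591715 -0.10798089] 0.5847766488079875
```

View pics/w3.png

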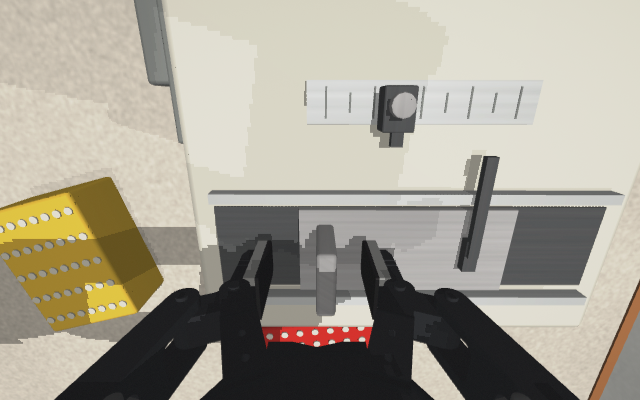

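The wrist picture shows the tab at (326,265) between the fingers at (258,275) and (375,270), about 4 mm to the +x side of centre. I'll centre on it and close.

>>> {"fn": "move_arm", "kwargs": {
  "motion": [
    [0, 0, 0, -0.002, 0.0045, 0, 0.05],
    [0, 0, 0, -0.002, 0.0045, 0, 0.0],
    [0, 0, 0, -0.002, 0.0045, 0, 0.0],
    [0, 0, 0, -0.002, 0.0045, 0, 0.0],
    [0, 0, 0, -0.002, 0.0045, 0, 0.0],
    [0, 0, 0, -0.002, 0.0045, 0, 0.0],
    [0, 0, 0, -0.002, 0.0045, 0, 0.0]
  ],
  "grip_force": 70
}}

```text
clock: 7.22
eef_pos: [659.1, -118.1, 114.2]
tcp_rot: [-3.141, 0.0, 1.571]
contact_force: [-4.7, 0.1, 6.0]
opening: 0.106
grasp_force: 69.3
```

>>> {"fn": "move_arm", "kwargs": {
  "motion": [
    [0, 0, 0, 0, -0.006, 0, 0],
    [0, 0, 0, 0, -0.012, 0, 0],
    [0, 0, 0, 0, -0.018, 0, 0],
    [0, 0, 0, 0, -0.024, 0, 0],
    [0, 0, 0, 0, -0.03, 0, 0],
    [0, 0, 0, 0, -0.036, 0, 0],
    [0, 0, 0, 0, -0.042, 0, 0],
    [0, 0, 0, 0, -0.046, 0, 0]
  ]
}}

```text
clock: 8.22
eef_pos: [617.0, -118.1, 114.3]
tcp_rot: [3.134, 0.001, 1.571]
contact_force: [13.1, 1.3, -6.3]
opening: 0.103
grasp_force: 68.3
```

```bash
cat > meas.py <<'E'
from h import *
s=sensors.sense();print(s['eef_pos'],s['contact_force'],s['grasp_force'])
import sys
im,d,K,T=grab('wrist')
x=im[60:210,330:490,::-1]; cv2.imwrite('pics/'+sys.argv[1],cv2.resize(x,None,fx=5,fy=3.75,interpolation=cv2.INTER_NEAREST)[:600])
E
python3 meas.py p1.png
```

```text
[ 616.99931392 -118.09843153  114.25748124] [13.1423429   1.33629818 -6.26594704] 68.27945351600647
```

View pics/p1.png

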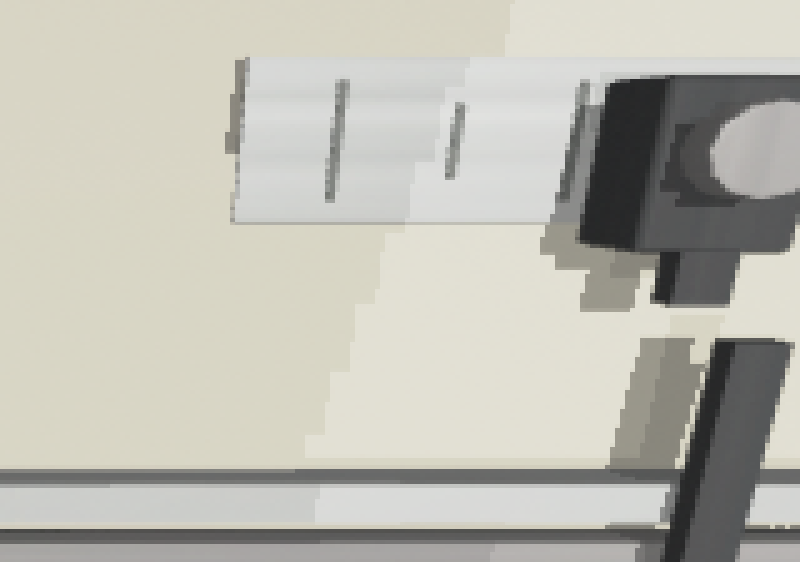

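The crop shows the pointer tip at full-frame (470.8,140.8) and the needle tip at (482.5,151.5), so the needle still has a few mm to go.

```bash
python3 - <<'E'
from h import *
f=np.load('wrist.npz')
a,b=ray(f['K'],f['T'],(470.8,140.8),113.5),ray(f['K'],f['T'],(482.5,151.5),113.5);print(a,b,b-a)
E
```

```text
[695.47751569 -55.14500426 113.5       ] [702.43311639 -60.56139547 113.5       ] [ 6.95560069 -5.41639121  0.        ]
```

>>> {"fn": "move_arm", "kwargs": {
  "motion": [
    [0, 0, 0, 0, -0.003, 0, 0],
    [0, 0, 0, 0, -0.006, 0, 0],
    [0, 0, 0, 0, -0.007, 0, 0],
    [0, 0, 0, 0, -0.007, 0, 0]
  ]
}}

```text
clock: 8.78
eef_pos: [610.2, -118.1, 114.2]
tcp_rot: [3.134, 0.001, 1.571]
contact_force: [12.2, 0.3, -6.0]
opening: 0.099
grasp_force: 68.6
```

```bash
python3 meas.py p2.png; python3 - <<'E'
from h import *
im,d,K,T,P=cloud('wrist')
g=cv2.cvtColor(im,cv2.COLOR_RGB2GRAY).astype(int)
for v in (138,139,140,141,142,150,151,152,153,154): print(v,g[v,466:496].tolist())
E
```

```text
[ 610.20888859 -118.09354172  114.22372267] [12.22929857  0.2771841  -5.9786673 ] 68.56610298156738
138 [150, 150, 150, 221, 222, 222, 222, 94, 42, 41, 42, 52, 87, 87, 88, 88, 90, 88, 87, 87, 87, 87, 87, 131, 221, 222, 222, 222, 222, 222]
139 [151, 150, 151, 222, 222, 222, 222, 94, 42, 40, 39, 55, 87, 87, 87, 87, 90, 88, 87, 86, 87, 87, 87, 191, 222, 222, 222, 222, 222, 222]
140 [151, 150, 150, 221, 222, 222, 222, 121, 97, 78, 50, 81, 92, 92, 93, 93, 94, 94, 93, 91, 92, 92, 91, 196, 222, 222, 222, 222, 222, 222]
141 [151, 150, 151, 221, 222, 222, 222, 222, 222, 188, 119, 132, 140, 140, 141, 142, 141, 141, 141, 140, 140, 140, 140, 221, 222, 222, 222, 222, 222, 222]
142 [161, 161, 161, 221, 222, 222, 222, 222, 222, 222, 222, 222, 222, 222, 222, 222, 222, 222, 222, 222, 222, 222, 222, 222, 222, 222, 222, 222, 222, 222]
150 [134, 134, 134, 133, 211, 212, 208, 86, 84, 89, 89, 91, 91, 90, 91, 90, 91, 90, 91, 174, 175, 216, 217, 222, 222, 222, 222, 222, 222, 222]
151 [134, 134, 134, 133, 211, 212, 168, 49, 41, 41, 41, 70, 70, 70, 71, 72, 72, 72, 71, 70, 69, 110, 145, 221, 222, 222, 222, 222, 222, 222]
152 [133, 133, 133, 134, 211, 212, 125, 45, 40, 41, 42, 88, 88, 89, 89, 90, 89, 88, 88, 87, 88, 87, 132, 221, 222, 222, 222, 222, 222, 222]
153 [134, 134, 134, 146, 211, 212, 90, 42, 41, 42, 53, 87, 88, 88, 90, 90, 89, 88, 87, 87, 87, 87, 192, 222, 222, 222, 222, 222, 222, 222]
154 [134, 134, 134, 211, 212, 212, 87, 43, 41, 40, 56, 87, 88, 89, 90, 91, 89, 88, 88, 87, 86, 87, 196, 222, 222, 222, 222, 222, 222, 222]
```

View pics/p2.png

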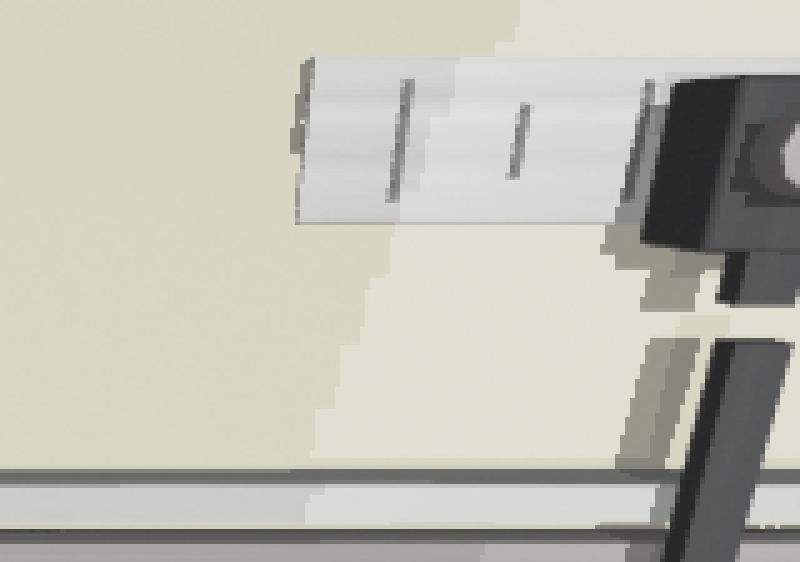

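The pointer tip (483,140) and needle tip (482.6,151.5) now line up, within about 0.2 mm by ray. I'll hold for 1 s, check the drawer from the top camera, then hand in.

>>> {"fn": "move_arm", "kwargs": {
  "motion": [
    [0, 0, 0, 0, 0, 0, 0],
    [0, 0, 0, 0, 0, 0, 0],
    [0, 0, 0, 0, 0, 0, 0],
    [0, 0, 0, 0, 0, 0, 0],
    [0, 0, 0, 0, 0, 0, 0],
    [0, 0, 0, 0, 0, 0, 0],
    [0, 0, 0, 0, 0, 0, 0],
    [0, 0, 0, 0, 0, 0, 0]
  ]
}}

```text
clock: 9.82
eef_pos: [610.3, -118.1, 114.3]
tcp_rot: [3.134, 0.001, 1.571]
contact_force: [12.2, 0.2, -6.7]
opening: 0.103
grasp_force: 68.6
```

```bash
python3 - <<'E'
from h import *
im,d,K,T=grab('wrist')
for uv in((483.2,140),(482.6,151.5)): print(ray(K,T,uv,113.5).round(2))
grab('top');P=cloud('top')[4]
for v in(210,212,214): print(P[v,318].round(0),P[v,326].round(0))
s=sensors.sense();print(s['eef_pos'],s['grasp_force'])
if abs(s['eef_pos'][0]-610.2)<1 and P[212,318,2]>40: print(order.sign_off())
E
```

```text
[694.95 -54.74 113.5 ]
[695.77 -60.55 113.5 ]
[550.  26.  61.] [547.   8.  62.]
[545.  27.  62.] [545.   9.  50.]
[551.  27.   0.] [548.   8.   4.]
[ 610.25500059 -118.11713733  114.21745605] 68.5784375667572
the job is handed in; nothing more can be done
None
```

I pushed the drawer fully home, and the arm is holding the shutter with its needle about 1 mm or less from the mark's point (by camera), gripping at about 69 N; the job is handed in, with no verdict shown.

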